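# Pack the water samples in the dispatch carrier

## Task

Pack the blue dispatch carrier: stand the three white plastic sample bottles from the cream tray in its foam pockets, each in the pocket of its own size (largest in the largest, smallest in the smallest), all the way down. A brown glass bottle has been put in one of the pockets by mistake: take it out and stand it in the steel tray where the other brown bottle is. Keep every bottle upright, set the bottles down rather than drop them, and leave the other brown bottle and the grey soil jar undisturbed.

Things in the scene. Friction and masses are not known exactly. Their poses are not given: they have to be found in the camera images.
- bottle_large: Largest sample bottle: round, milky white plastic, WHITE screw cap. Barrel 61 mm diameter, height 132 mm; cap 50 mm diameter, the top 24 mm; sloping shoulder below. 0.29 kg. Origin: centre of underside; z up. With three others it stands, some 115 mm apart in a changing order, in a fixed shallow cream tray (275 mm square, floor 4 mm above the bench, rim 26 mm high).
- bottle_medium: Middle sample bottle: the same milky white plastic with a BLUE cap. Barrel 51 mm diameter, total height 100 mm; cap 43 mm diameter, the top 22 mm. About 0.15 kg. Origin: centre of its underside; z up. In the cream tray.
- bottle_small: Smallest sample bottle: the same milky white plastic with a RED cap. Barrel 39 mm diameter, total height 86 mm; cap 33 mm diameter, the top 20 mm. About 0.08 kg. Origin: centre of its underside; z up. In the cream tray.
- brown_in_carrier: Brown glass bottle with a small black cap, standing in one of the carrier's pockets (of any size) at the start. Barrel 39 mm diameter, total height 94 mm; cap 24 mm diameter, the top 16 mm; neck 18 mm diameter. About 0.13 kg. Origin: centre of its underside; z up.
- pocket_large: Largest foam pocket: fixed dark grey block 97 mm square, 45 mm high, with a round hole 77 mm in diameter, 40 mm deep, floor yellow. Origin: centre of the block's underside, on the hole's axis; z up; hole floor at z = 5 mm. The three blocks stand in a row, 98 mm between centres, order changing, in a fixed blue tote (324 x 118 mm over its rims, 48 mm high).
- pocket_medium: Middle foam pocket, for the bottle with the blue cap: as pocket_large, but its hole is 67 mm in diameter.
- pocket_small: Smallest foam pocket, for the bottle with the red cap: as pocket_large, but its hole is 55 mm in diameter.
- glass_tray: Shallow fixed stainless steel tray for glass bottles, 200 mm along its x axis, 120 mm along y; floor 3 mm thick, walls 3 mm, rim 21 mm high. Origin: centre of its underside on the bench; z up. The other brown bottle stands in the half where its x is positive; the half where x is negative is free.
- brown_other: The other brown glass bottle, just like brown_in_carrier, standing in the steel tray at the start. It stays where it is. Origin: centre of its underside; z up.
- soil_jar: Dark grey jar of soil suspension with a GREEN cap, among the white bottles in the cream tray. Barrel 56 mm diameter, total height 90 mm; cap 52 mm diameter, the top 18 mm. It stays where it is. Origin: centre of its underside; z up.

How it is judged:
By the outcome, as a careful person would: the job done as asked, in the order asked, and still so for the second after the job is handed in, with the robot touching nothing.
It also fails if it takes over 112 s, if anything falls off the work surface, if the arm or the gripper's body presses on something with over 40 N, if the wrist force passes 120 N, or if a joint passes its speed limit or range.

## Robot

A 6-joint arm with a two-finger parallel gripper is mounted at the origin on the work surface. World frame = base frame: x ahead of the robot, y to its left, z up, the work surface at z = 0. Lengths are in m, angles in rad, forces in N, time in s.
With the tool pointing down it reaches from about 0.425 to 0.95 m from the base axis. Payload 3.5 kg.
Tool frame: the origin (TCP) lies at the very end of the fingers, on their centre line; the grasp point (between the pads) lies 19 mm behind it; z points along the fingers, y is the line along which they close (so a half turn about z gives the same grasp; the last joint's range is limited). The gripper opens to 85 mm and grips with 20 to 120 N. Pads are 22 mm wide; open, the fingers measure 114 mm over their backs; the gripper's body (76 mm by 85 mm) begins 54 mm behind the grasp point. The pads swing forward as they close: fully open they stand 13 mm farther back than shut.
Start: joints at [-1.393, 0.286, 1.577, -0, 1.279, -0.15], TCP at [0.217, -0.639, 0.231] pointing down, gripper open.
Joint ranges: [-2.77, 2.77], [-0.9, 2.22], [0.21, 2.48], [-1.53, 4.67], [0.24, 2.81], [-2.84, 2.84]. Speed limits (rad/s): [2.79, 2.79, 3.14, 3.14, 3.14, 3.14].

## Interface

Orientations are given as a unit quaternion [x, y, z, w].
In Python, from plant import ctrl gives the robot as it stands.
- The arm moves only by the tool drive_effector, called as name(argument=value, ...) on one line, values as JSON. Schema: {"type":"object","properties":{"segments":{"type":"array","items":{"type":"array","items":{"type":"number"},"minItems":7,"maxItems":7},"minItems":1,"maxItems":10},"clamp_n":{"type":"number"},"only":{"type":"string"},"quiet":{"type":"boolean"},"lines":{"type":"string"}},"required":["segments"],"additionalProperties":false}. segments is a list of rows, 1 to 10 of them, each of 7 numbers: dx, dy, dz in a scale on which 1.0 is 1 m, then a rotation vector rx, ry, rz in parts of the range, where 1.0 means pi rad, then the opening from 0.0 (shut) to 1.0 (fully open); each row is the pose to reach, as a shift and turn from the pose commanded when the call began, along the tool's axes at that moment; what a row does not reach only later rows make up. A row lasts 1/8 s, in which the tool goes at most 0.0625 m and 0.188 rad, less where a joint would pass 70% of its speed; a pose out of reach is approached as far as the arm can. The fingers move at their own pace and stop on an object; clamp_n is the grip in N (left out, the last holds). Time passes only in rows, so rows that do not move let the fingers close. The tool returns the time, the measured TCP pose, the force, the opening and the grip force at its end. only (a regular expression) keeps the lines of the reply that match it, lines (a string "A,B") keeps lines A to B, and quiet returns only ok. Shift and turn numbers lie between -1 and 1, and a call with a number outside is refused. Input that does not fit is refused with a message, and nothing moves.
- ctrl.get_state(): the state, without advancing time (a new reading comes with each control period).
- ctrl.read_camera(name): name is "side" or "top" or "wrist"; returns a dict with "pixels" (420x560x3 uint8, red, green, blue), "camera_matrix" (3x3 intrinsics, pixels), "xyz" and "orientation" of the camera in the world. Camera axes: x right, y down, z forward; pixel columns grow to the right and rows downward; lengths in m; the calibration is good to about 2 mm. A picture is of the moment at which its call begins. There is no depth.
- ctrl.sign_off(): hands the job in; it is judged then, once.
The state is a dict: "time": time; "qpos": joint angles; "dq": joint speeds; "joint_efforts": joint torques, N m; "eef_pos": TCP position; "tcp_rot": TCP orientation; "contact_force": force on the tool from outside, world axes, zero at the start; "wrist_torque": the same for the moment, N m; "opening": opening from 0.0 (shut) to 1.0 (fully open); "finger_force": force on a finger pad.
Only numpy, scipy, OpenCV 4.12 (cv2) and the standard library are available. Lean on these libraries where they do the work, as an engineer would, in place of code of your own. Each camera call takes 0.05 s, during which the arm holds its last target. There are 200 camera calls.

## Working session

There is one attempt and no reset: what is moved stays moved. The work goes in short steps, Python scripts to look and compute and a tool call to move; the robot and the scene stay as the last step left them, time stands still between calls to the robot, and variables do not carry over. Pictures are saved under pics/ and viewed, at most 14 in all, crops included, and the job is handed in when it is done.

```bash
ls; mkdir -p pics; cat > h.py <<'E'
import numpy as np, cv2
from scipy.spatial.transform import Rotation as R
from plant import ctrl
def snap(n,f):
    c=ctrl.read_camera(n); cv2.imwrite(f,c["pixels"][:,:,::-1]); np.savez('cam_'+n+'.npz',K=c["camera_matrix"],p=c["xyz"],q=c["orientation"],im=c["pixels"]); return c
def ray(n,u,v,z):
    c=np.load('cam_'+n+'.npz'); d=R.from_quat(c['q']).apply(np.linalg.inv(c['K'])@[u,v,1]); p=c['p']; return p+d*(z-p[2])/d[2]
def proj(n,P):
    c=np.load('cam_'+n+'.npz'); q=c['K']@R.from_quat(c['q']).inv().apply(np.array(P)-c['p']); return q[:2]/q[2]
E
python3 - <<'E'
from h import *
for n in('top','side'):
    c=snap(n,f'pics/{n}0.png'); print(n,c['xyz'],R.from_quat(c['orientation']).as_matrix().round(3).tolist(),c['camera_matrix'].tolist() if hasattr(c['camera_matrix'],'tolist') else c['camera_matrix'])
s=ctrl.get_state(); print(s)
E
```

```text
pics
plant.py
top [0.4519179  0.02964362 1.20577116] [[-0.009, -0.996, 0.089], [-1.0, 0.008, -0.016], [0.015, -0.089, -0.996]] [[529.437678235345, 0.0, 271.0493573949594], [0.0, 529.437678235345, 203.39590691361732], [0.0, 0.0, 1.0]]
side [0.39044738 0.87297675 0.9783547 ] [[-0.981, -0.141, 0.132], [-0.193, 0.71, -0.677], [0.002, -0.69, -0.724]] [[512.3048071642952, 0.0, 280.61883368392654], [0.0, 512.3048071642952, 209.28415623533317], [0.0, 0.0, 1.0]]
{'time': 0.1, 'qpos': array([-1.39303039e+00,  2.87083785e-01,  1.57804419e+00, -1.73104439e-05,
        1.27860381e+00, -1.49993086e-01]), 'dq': array([ 0.0001947 , -0.0005612 , -0.00187341,  0.00017205, -0.00150758,
        0.0011097 ]), 'joint_efforts': array([ 1.56127528e-03, -4.07298052e+01, -2.93700296e+01, -1.00817174e-04,
        3.43009699e-03,  1.34595012e-06]), 'eef_pos': array([ 0.21721854, -0.63845971,  0.23007367]), 'tcp_rot': array([ 9.86600807e-01,  1.63149332e-01, -2.31368630e-05, -1.06934752e-03]), 'contact_force': array([ 0.67267646,  0.62629099, -0.38030847]), 'wrist_torque': array([ 0.02884867, -0.02598964, -0.09688402]), 'finger_force': 0.0, 'opening': 0.9996523773890484}
```

View pics/top0.png

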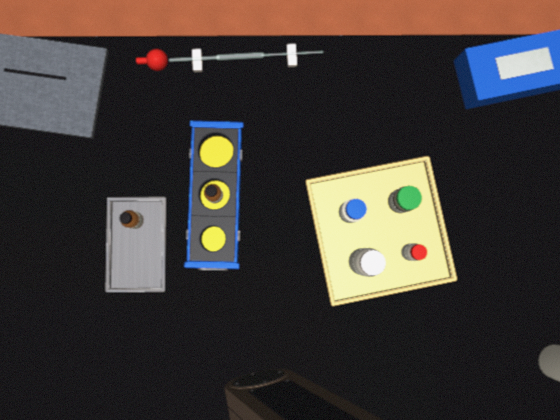

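View pics/side0.png

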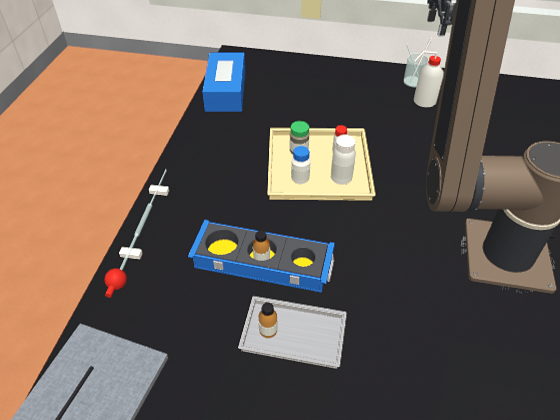

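Top shows the carrier (large pocket about (216,151), medium with the brown bottle (213,194), small (213,239)), the steel tray at (136,244) with its brown bottle at (130,219), and caps blue (355,209), green (407,198), white (371,262), red (418,252). The side view agrees. Next, enlarged crops for accurate points.

```bash
python3 - <<'E'
from h import *
im=np.load('cam_top.npz')['im'][:,:,::-1]
def crop(x0,y0,w,h,s,f):
    a=cv2.resize(im[y0:y0+h,x0:x0+w],None,fx=s,fy=s,interpolation=cv2.INTER_CUBIC)
    for k in range(0,w,20): cv2.putText(a,str(x0+k),(k*s,10),0,.35,(255,255,255)); cv2.line(a,(k*s,12),(k*s,20),(255,255,255))
    for k in range(0,h,20): cv2.putText(a,str(y0+k),(0,k*s+4),0,.35,(255,255,255))
    cv2.imwrite(f,a)
crop(100,115,160,185,3,'pics/c1.png'); crop(300,150,160,160,3,'pics/c2.png')
hsv=cv2.cvtColor(im,cv2.COLOR_BGR2HSV); H,S,V=cv2.split(hsv)
def cc(m,n):
    k,l,st,ce=cv2.connectedComponentsWithStats(m.astype(np.uint8))
    for i in range(1,k):
        if st[i,4]>60: print(n,st[i].tolist(),ce[i].round(1))
yy,xx=np.mgrid[:420,:560]; t=(xx>300)&(xx<460)&(yy>150)&(yy<310)
cc(t&(S>150)&(H>100)&(H<130),'blue');cc(t&(S>150)&(H>45)&(H<85),'green');cc(t&(S>150)&((H<6)|(H>174)),'red');cc(t&(S<25)&(V>225),'white')
cc((xx<250)&(xx>180)&(yy>110)&(yy<270)&(S>150)&(H>22)&(H<35)&(V>120),'yellow')
E
```

```text
blue [346, 200, 20, 19, 290] [355.6 208.7]
green [398, 187, 22, 22, 398] [408.4 197.3]
red [411, 245, 16, 15, 187] [418.2 251.7]
white [362, 251, 24, 24, 463] [373.1 262.5]
yellow [200, 136, 33, 31, 824] [215.9 151. ]
yellow [200, 181, 30, 28, 374] [215.3 195.1]
yellow [201, 226, 24, 25, 457] [212.9 238.3]
```

View pics/c1.png

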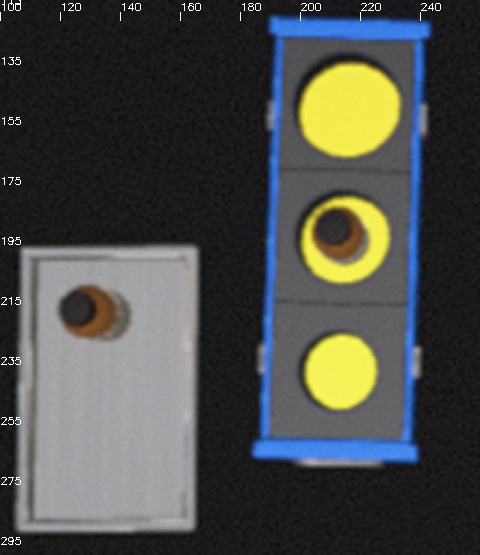

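View pics/c2.png

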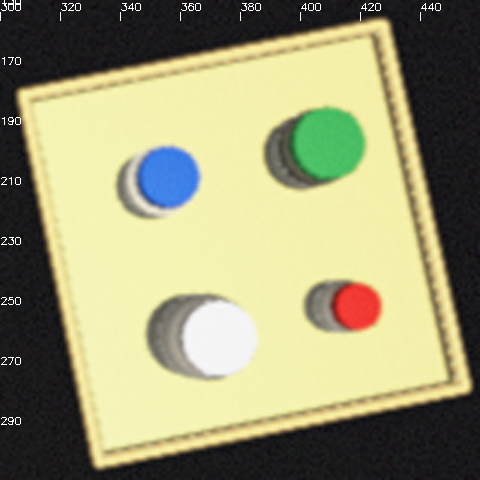

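Crop 1: brown cap in the middle pocket at (211,190.7), other brown cap (125.7,217.7), tray corners (107.3,197.3) (166,197.3) (105.3,291.7) (164.3,291.7), tote corners (190,120.3) (243.3,122.3) (184.3,267.3) (239,269). Crop 2 confirms the segmented cap centres.

```bash
python3 - <<'E'
from h import *
np.set_printoptions(precision=4,suppress=True)
for n,u,v,z in [('blueM',355.6,208.7,.104),('green',408.4,197.3,.094),('redS',418.2,251.7,.09),('whiteL',373.,262.6,.136),('brC',211,190.7,.102),('brO',125.7,217.7,.097),
 ('toteTL',190,120.3,.048),('TR',243.3,122.3,.048),('BL',184.3,267.3,.048),('BR',239,269,.048),('pL floor',215.9,151,.006),('pS floor',212.9,238.3,.006),('pL rim',215.9,151,.048),('pS rim',212.9,238.3,.048),
 ('seam1',(233.5),171.7,.046),('seam1l',191.7,171.7,.046),('seam2',236,216,.046),('seam2l',190.7,216,.046),
 ('tray',107.3,197.3,.021),('tray',166,197.3,.021),('tray',105.3,291.7,.021),('tray',164.3,291.7,.021)]: 
    p=ray('top',u,v,z); print(n,p, np.hypot(*p[:2]).round(3), 'side px',proj('side',p))
im=np.load('cam_side.npz')['im'][:,:,::-1]
a=np.hstack([cv2.resize(im[110:210,260:380],None,fx=3.3,fy=3.3,interpolation=2),cv2.resize(im[215:315,185:345],None,fx=2.5,fy=2.5,interpolation=2)[:330].copy() if 0 else cv2.resize(im[215:315,215:335],None,fx=3.3,fy=3.3,interpolation=2)])
cv2.imwrite('pics/s1.png',a);print(a.shape)
E
```

```text
blueM [ 0.5379 -0.1651  0.104 ] 0.563 side px [301.2286 150.9462]
green [ 0.562  -0.2796  0.094 ] 0.628 side px [299.4396 126.8893]
redS [ 0.447  -0.2977  0.09  ] 0.537 side px [340.7257 129.0743]
whiteL [ 0.4262 -0.192   0.136 ] 0.467 side px [345.5852 140.3428]
brC [0.5783 0.1373 0.102 ] 0.594 side px [261.2958 234.0473]
brO [0.5235 0.3156 0.097 ] 0.611 side px [268.5256 305.3662]
toteTL [0.7423 0.1892 0.048 ] 0.766 side px [187.6657 255.5913]
TR [0.7371 0.0709 0.048 ] 0.74 side px [204.8705 218.8915]
BL [0.418  0.2002 0.048 ] 0.463 side px [326.4959 281.8884]
BR [0.4131 0.0818 0.048 ] 0.421 side px [335.1705 241.8892]
pL floor [0.6808 0.1355 0.006 ] 0.694 side px [221.1939 253.2031]
pS floor [0.4811 0.1423 0.006 ] 0.502 side px [302.0147 268.3045]
pL rim [0.6728 0.1318 0.048 ] 0.686 side px [223.4325 241.375 ]
pS rim [0.4801 0.1383 0.048 ] 0.5 side px [303.318 255.992]
seam1 [0.6266 0.0931 0.046 ] 0.633 side px [246.3421 232.7129]
seam1l [0.6273 0.1853 0.046 ] 0.654 side px [236.4471 262.5086]
seam2 [0.5285 0.088  0.046 ] 0.536 side px [286.752  237.1547]
seam2l [0.5294 0.1871 0.046 ] 0.561 side px [278.2614 269.8463]
tray [0.5745 0.3769 0.021 ] 0.687 side px [238.579  346.6947]
tray [0.5735 0.2459 0.021 ] 0.624 side px [253.6665 294.369 ]
tray [0.3655 0.3775 0.021 ] 0.525 side px [339.8684 365.4306]
tray [0.3641 0.2479 0.021 ] 0.44 side px [347.3674 310.8684]
(330, 792, 3)
```

View pics/s1.png

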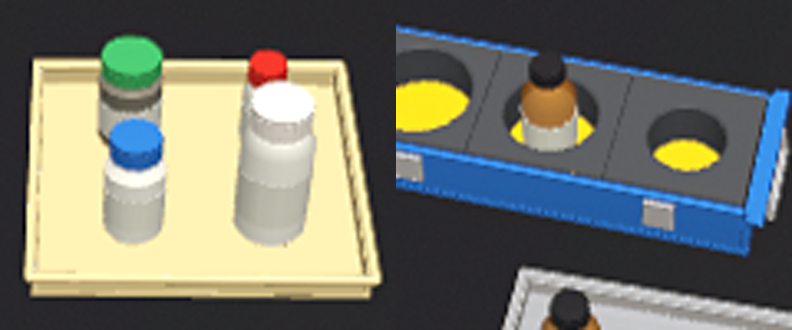

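Side crop agrees with the predicted pixels: white top about (345.8,140.3), red (341,129), blue (301,150), brown cap (261,234), small pocket rim (303,257). So the measurements hold. I'll grip everything by the caps, with the fingertip near the cap's lower edge, brown bottle first.

```bash
cat >> h.py <<'E'
T=dict(brC=(.5783,.1373,.008),pL=(.6757,.133,.008),pM=(.5778,.1365,.008),pS=(.4797,.1395,.008),M=(.5379,-.1651,.004),S=(.447,-.2977,.004),L=(.4262,-.192,.004),tray=(.418,.312,.003))
def go(x,y,z):
    s=ctrl.get_state(); r=R.from_quat(s['tcp_rot']); print('shift',r.inv().apply(np.array([x,y,z])-s['eef_pos']).round(4),'yaw',r.as_euler('ZYX').round(3),'at',s['eef_pos'].round(4))
E
python3 -c "
from h import *
go(.5783,.1373,.2)"
```

```text
shift [ 0.5916 -0.6182  0.0316] yaw [ 0.328 -0.    -3.139] at [ 0.2172 -0.6385  0.2301]
```

drive_effector(segments=[[0.296,-0.309,0,0,0,0,1],[0.296,-0.309,0,0,0,0,1],[0.296,-0.309,0,0,0,0,1],[0.592,-0.618,0.02,0,0,0,1],[0.592,-0.618,0.02,0,0,0,1],[0.592,-0.618,0.02,0,0,0,1],[0.592,-0.618,0.02,0,0,0,1],[0.592,-0.618,0.02,0,0,0,1],[0.592,-0.618,0.02,0,0,0,1],[0.592,-0.618,0.02,0,0,0,1]], clamp_n=40)

```text
time: 1.35
eef_pos: [0.4816, -0.0707, 0.218]
tcp_rot: [0.987, 0.163, 0.0, 0.0]
contact_force: [0.2, -0.2, 0.1]
opening: 1.0
finger_force: 0.0
```

```bash
python3 -c "
from h import *
go(.5783,.1373,.2)"
```

```text
shift [ 0.1585 -0.1658  0.018 ] yaw [ 0.328 -0.     3.141] at [ 0.4816 -0.0707  0.218 ]
```

drive_effector(segments=[[0.158,-0.166,0.018,0,0,0,1],[0.158,-0.166,0.018,0,0,0,1],[0.158,-0.166,0.018,0,0,0,1],[0.158,-0.166,0.018,0,0,0,1],[0.158,-0.166,0.018,0,0,0,1],[0.158,-0.166,0.018,0,0,0,1]])

```text
time: 2.1
eef_pos: [0.5769, 0.1351, 0.1996]
tcp_rot: [0.987, 0.163, -0.001, 0.0]
contact_force: [0.2, -0.4, 0.5]
opening: 0.998
finger_force: 0.0
```

```bash
python3 -c "
from h import *
c=snap('wrist','pics/w1.png'); go(.5783,.1373,.0845)
print(proj('wrist',(.5783,.1373,.102)))"
```

```text
shift [ 0.0022 -0.0022  0.1154] yaw [3.270e-01 1.000e-03 3.142e+00] at [0.577  0.1346 0.1999]
[274.21626743 208.85515323]
```

View pics/w1.png

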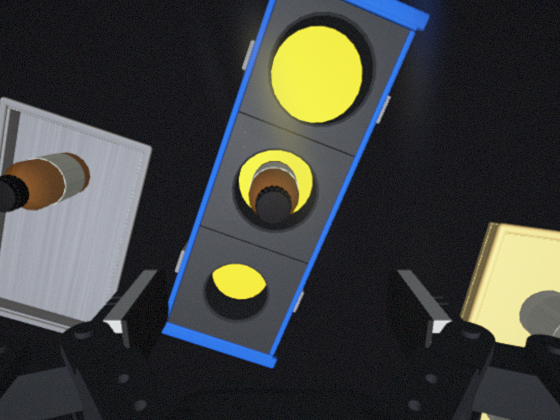

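The wrist view shows the brown cap top at (273,206), predicted (274,209): good. Large pocket rim centre is about (321,68), small about (236,289). Descending to grip.

```bash
python3 -c "
from h import *
print(proj('wrist',(.6757,.133,.05)),proj('wrist',(.4797,.1395,.05)))"
```

```text
[322.09215972  72.38209181] [236.15947093 294.52179724]
```

drive_effector(segments=[[0.002,-0.002,0.05,0,0,0,0.7],[0.002,-0.002,0.09,0,0,0,0.7],[0.002,-0.002,0.115,0,0,0,0.7],[0.002,-0.002,0.115,0,0,0,0.5],[0.002,-0.002,0.115,0,0,0,0.0],[0.002,-0.002,0.115,0,0,0,0.0],[0.002,-0.002,0.115,0,0,0,0.0],[0.002,-0.002,0.115,0,0,0,0.0]], clamp_n=40)

```text
time: 3.15
eef_pos: [0.5799, 0.1379, 0.087]
tcp_rot: [0.987, 0.163, 0.002, 0.0]
contact_force: [0.1, -0.5, 4.9]
opening: 0.26
finger_force: 39.7
```

```bash
python3 -c "
from h import *
go(.5783,.1373,.0845)"
```

```text
shift [-0.0017  0.      0.0025] yaw [ 3.28e-01 -3.00e-03  3.14e+00] at [0.5799 0.1379 0.087 ]
```

drive_effector(segments=[[0,0,-0.03,0,0,0,0],[0,0,-0.07,0,0,0,0],[0,0,-0.12,0,0,0,0],[0,0,-0.12,0,0,0,0],[0,0,-0.12,0,0,0,0]])

```text
time: 3.78
eef_pos: [0.5779, 0.1379, 0.2042]
tcp_rot: [0.987, 0.163, -0.001, -0.0]
contact_force: [-0.6, 0.6, -0.9]
opening: 0.26
finger_force: 39.4
```

```bash
python3 -c "
from h import *
go(.418,.312,.2);go(*T['tray'])"
```

```text
shift [-0.0953 -0.2163  0.0045] yaw [ 3.280e-01  2.000e-03 -3.141e+00] at [0.5779 0.1379 0.2042]
shift [-0.0949 -0.2162  0.2015] yaw [ 3.280e-01  2.000e-03 -3.141e+00] at [0.5779 0.1379 0.2042]
```

drive_effector(segments=[[-0.095,-0.216,0,0,0,0,0],[-0.095,-0.216,0,0,0,0,0],[-0.095,-0.216,0,0,0,0,0],[-0.095,-0.216,0,0,0,0,0],[-0.095,-0.216,0,0,0,0,0],[-0.095,-0.216,0.05,0,0,0,0],[-0.095,-0.216,0.1,0,0,0,0],[-0.095,-0.216,0.1,0,0,0,0],[-0.095,-0.216,0.1,0,0,0,0]])

```text
time: 4.9
eef_pos: [0.4202, 0.3116, 0.106]
tcp_rot: [0.987, 0.163, 0.0, -0.0]
contact_force: [0.5, -0.2, -0.8]
opening: 0.262
finger_force: 39.6
```

```bash
python3 -c "
from h import *
snap('wrist','pics/w2.png');go(.418,.312,.082)"
```

```text
shift [-0.0029 -0.0009  0.0252] yaw [ 3.270e-01 -3.000e-03 -3.141e+00] at [0.4209 0.312  0.1072]
```

View pics/w2.png

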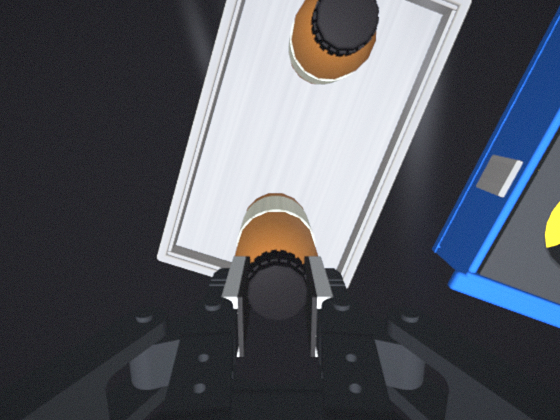

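The bottle hangs upright over the tray's free half (base arc at (275,195), the other brown bottle at (345,20)). Lowering.

drive_effector(segments=[[0,0,0.012,0,0,0,0],[0,0,0.018,0,0,0,0],[0,0,0.021,0,0,0,0],[0,0,0.023,0,0,0,0],[0,0,0.025,0,0,0,0],[0,0,0.0265,0,0,0,0],[0,0,0.0265,0,0,0,0]])

```text
time: 5.82
eef_pos: [0.42, 0.3123, 0.0801]
tcp_rot: [0.987, 0.163, 0.001, -0.0]
contact_force: [-1.6, -0.5, 6.2]
opening: 0.263
finger_force: 40.3
```

drive_effector(segments=[[0,0,-0.001,0,0,0,0.35],[0,0,-0.001,0,0,0,0.45],[0,0,-0.001,0,0,0,0.5],[0,0,-0.03,0,0,0,0.6],[0,0,-0.07,0,0,0,0.8],[0,0,-0.16,0,0,0,1],[0,0,-0.16,0,0,0,1],[0,0,-0.16,0,0,0,1]])

```text
time: 6.82
eef_pos: [0.4206, 0.3124, 0.2418]
tcp_rot: [0.987, 0.163, 0.003, -0.001]
contact_force: [-0.2, 0.4, -0.9]
opening: 1.0
finger_force: 0.0
```

```bash
python3 -c "
from h import *
snap('top','pics/t2.png');go(*T['L']);go(.4262,-.192,.24)"
```

```text
shift [-0.1562  0.4793  0.2349] yaw [ 3.280e-01 -2.000e-03 -3.141e+00] at [0.4194 0.3119 0.2392]
shift [-0.1558  0.4792 -0.0011] yaw [ 3.280e-01 -2.000e-03 -3.141e+00] at [0.4194 0.3119 0.2392]
```

View pics/t2.png

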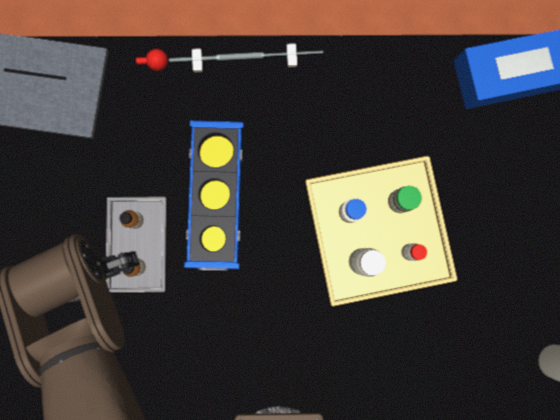

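The brown bottle stands in the tray at (135,267) and the pockets are empty. Next: the medium bottle, whose direct path stays within reach.

```bash
python3 -c "
from h import *
go(.5379,-.1651,.2)"
```

```text
shift [-0.0415  0.4897  0.0391] yaw [ 3.280e-01 -2.000e-03 -3.141e+00] at [0.4194 0.3119 0.2392]
```

drive_effector(segments=[[-0.042,0.49,0.03,0,0,0,1],[-0.042,0.49,0.03,0,0,0,1],[-0.042,0.49,0.03,0,0,0,1],[-0.042,0.49,0.03,0,0,0,1],[-0.042,0.49,0.03,0,0,0,1],[-0.042,0.49,0.03,0,0,0,1],[-0.042,0.49,0.03,0,0,0,1],[-0.042,0.49,0.03,0,0,0,1],[-0.042,0.49,0.03,0,0,0,1],[-0.042,0.49,0.03,0,0,0,1]])

```text
time: 8.12
eef_pos: [0.536, -0.1648, 0.2063]
tcp_rot: [0.987, 0.163, -0.002, -0.002]
contact_force: [0.1, 1.6, -0.0]
opening: 0.999
finger_force: 0.0
```

```bash
python3 -c "
from h import *
go(.5379,-.1651,.2)"
```

```text
shift [0.0017 0.0009 0.0063] yaw [ 3.270e-01  3.000e-03 -3.138e+00] at [ 0.536  -0.1648  0.2063]
```

```bash
python3 -c "
from h import *
c=snap('wrist','pics/w3.png'); h=cv2.cvtColor(c['pixels'],cv2.COLOR_RGB2HSV); m=((h[...,0]>100)&(h[...,0]<130)&(h[...,1]>150)&(h[...,2]>80)).astype('uint8')
k,l,st,ce=cv2.connectedComponentsWithStats(m); print([(st[i].tolist(),ce[i].round()) for i in range(1,k) if st[i,4]>300]); print(proj('wrist',(.5379,-.1651,.104)),proj('wrist',(.5379,-.1651,.082)))
go(.5379,-.1651,.078)"
```

```text
[([0, 0, 29, 170, 353], array([14., 83.])), ([250, 174, 61, 61, 2780], array([279., 205.]))]
[278.49044932 207.26474241] [278.41615919 199.43535896]
shift [0.0016 0.0016 0.129 ] yaw [ 3.280e-01  2.000e-03 -3.139e+00] at [ 0.5362 -0.1643  0.207 ]
```

Wrist measurement (279,205) matches the prediction.

drive_effector(segments=[[0.001,0.001,0.06,0,0,0,0.9],[0.001,0.001,0.1,0,0,0,0.9],[0.001,0.001,0.128,0,0,0,0.9],[0.001,0.001,0.128,0,0,0,0.6],[0.001,0.001,0.128,0,0,0,0],[0.001,0.001,0.128,0,0,0,0],[0.001,0.001,0.128,0,0,0,0],[0.001,0.001,0.128,0,0,0,0]], clamp_n=40)

```text
time: 9.18
eef_pos: [0.5393, -0.1665, 0.0821]
tcp_rot: [0.987, 0.163, 0.001, 0.0]
contact_force: [0.4, 0.7, 4.2]
opening: 0.487
finger_force: 41.0
```

drive_effector(segments=[[0,0,-0.03,0,0,0,0],[0,0,-0.07,0,0,0,0],[0,0,-0.12,0,0,0,0],[0,0,-0.12,0,0,0,0],[0,0,-0.12,0,0,0,0]])

```text
time: 9.8
eef_pos: [0.5378, -0.1661, 0.1999]
tcp_rot: [0.987, 0.163, -0.001, -0.0]
contact_force: [0.7, -0.4, -1.6]
opening: 0.489
finger_force: 41.0
```

```bash
python3 -c "
from h import *
go(.5778,.1365,.2)"
```

```text
shift [ 0.1352 -0.2736  0.    ] yaw [ 3.280e-01  1.000e-03 -3.141e+00] at [ 0.5378 -0.1661  0.1999]
```

drive_effector(segments=[[0.135,-0.273,0,0,0,0,0],[0.135,-0.273,0,0,0,0,0],[0.135,-0.273,0,0,0,0,0],[0.135,-0.273,0,0,0,0,0],[0.135,-0.273,0,0,0,0,0],[0.135,-0.273,0,0,0,0,0],[0.135,-0.273,0.04,0,0,0,0],[0.135,-0.273,0.06,0,0,0,0],[0.135,-0.273,0.06,0,0,0,0]])

```text
time: 10.92
eef_pos: [0.5761, 0.1347, 0.1372]
tcp_rot: [0.987, 0.163, -0.004, -0.0]
contact_force: [1.2, 0.0, 0.2]
opening: 0.489
finger_force: 41.2
```

```bash
python3 -c "
from h import *
snap('wrist','pics/w4.png');go(.5778,.1365,.086)"
```

```text
shift [ 0.0009 -0.0014  0.0534] yaw [ 3.270e-01  3.000e-03 -3.141e+00] at [0.5776 0.1349 0.1394]
```

View pics/w4.png

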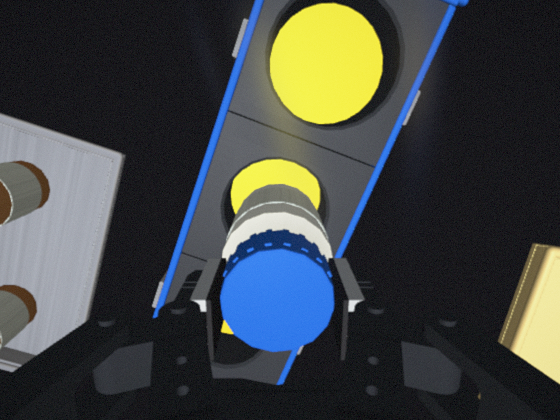

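The medium bottle hangs centred on the hole (both around column 277), so I can lower it.

drive_effector(segments=[[0.001,-0.0015,0.02,0,0,0,0],[0.001,-0.0015,0.035,0,0,0,0],[0.001,-0.0015,0.043,0,0,0,0],[0.001,-0.0015,0.047,0,0,0,0],[0.001,-0.0015,0.05,0,0,0,0],[0.001,-0.0015,0.052,0,0,0,0],[0.001,-0.0015,0.0535,0,0,0,0],[0.001,-0.0015,0.0535,0,0,0,0]])

```text
time: 11.98
eef_pos: [0.5793, 0.1375, 0.0882]
tcp_rot: [0.987, 0.163, 0.001, 0.0]
contact_force: [-0.6, 1.3, 2.4]
opening: 0.487
finger_force: 41.6
```

drive_effector(segments=[[0,0,0.0015,0,0,0,0],[0,0,0.003,0,0,0,0],[0,0,0.003,0,0,0,0]])

```text
time: 12.35
eef_pos: [0.5804, 0.1378, 0.0883]
tcp_rot: [0.987, 0.163, 0.001, -0.0]
contact_force: [-5.0, 0.2, 14.5]
opening: 0.49
finger_force: 42.7
```

drive_effector(segments=[[0,0,-0.003,0,0,0,0],[0,0,-0.003,0,0,0,0.55],[0,0,-0.003,0,0,0,0.65],[0,0,-0.003,0,0,0,0.7],[0,0,-0.03,0,0,0,0.8],[0,0,-0.07,0,0,0,1],[0,0,-0.15,0,0,0,1],[0,0,-0.15,0,0,0,1],[0,0,-0.15,0,0,0,1]])

```text
time: 13.48
eef_pos: [0.5796, 0.1374, 0.2357]
tcp_rot: [0.987, 0.163, 0.002, 0.0]
contact_force: [-0.6, 0.2, -0.3]
opening: 1.003
finger_force: 0.0
```

```bash
python3 -c "
from h import *
snap('wrist','pics/w5.png');go(.4262,-.192,.24)"
```

```text
shift [-0.2501  0.2628 -0.0065] yaw [ 3.280e-01  1.000e-03 -3.141e+00] at [0.5784 0.1373 0.2333]
```

View pics/w5.png

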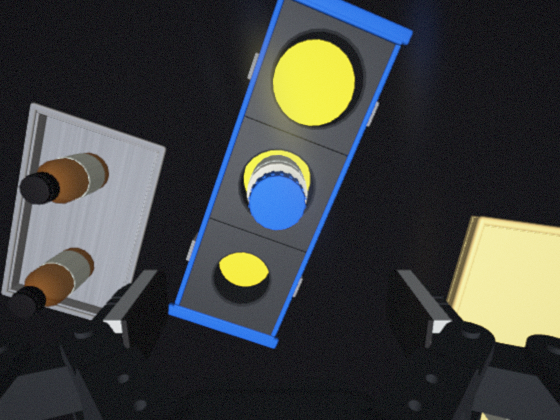

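The medium bottle stands in its pocket (cap at (277,202)) and both brown bottles are upright. On to the large bottle.

drive_effector(segments=[[-0.25,0.263,0,0,0,0,1],[-0.25,0.263,0,0,0,0,1],[-0.25,0.263,0,0,0,0,1],[-0.25,0.263,0,0,0,0,1],[-0.25,0.263,0,0,0,0,1],[-0.25,0.263,0,0,0,0,1],[-0.25,0.263,0,0,0,0,1],[-0.25,0.263,0,0,0,0,1]])

```text
time: 14.52
eef_pos: [0.426, -0.1914, 0.2319]
tcp_rot: [0.987, 0.163, -0.001, -0.002]
contact_force: [0.3, 0.7, -0.0]
opening: 0.999
finger_force: 0.0
```

```bash
python3 -c "
from h import *
c=snap('wrist','pics/w6.png'); h=cv2.cvtColor(c['pixels'],cv2.COLOR_RGB2HSV); m=((h[...,1]<30)&(h[...,2]>215)).astype('uint8')
k,l,st,ce=cv2.connectedComponentsWithStats(m); print([(st[i].tolist(),ce[i].round()) for i in range(1,k) if st[i,4]>800]); print(proj('wrist',(.4262,-.192,.136)))
go(.4262,-.192,.108)"
```

```text
[([240, 176, 75, 69, 3998], array([277., 210.]))]
[278.21351661 212.32702865]
shift [-0.0003  0.0012  0.1244] yaw [ 3.280e-01  2.000e-03 -3.139e+00] at [ 0.4264 -0.191   0.2324]
```

drive_effector(segments=[[0,0.001,0.06,0,0,0,1],[0,0.001,0.1,0,0,0,1],[0,0.001,0.122,0,0,0,1],[0,0.001,0.122,0,0,0,0.8],[0,0.001,0.122,0,0,0,0],[0,0.001,0.122,0,0,0,0],[0,0.001,0.122,0,0,0,0],[0,0.001,0.122,0,0,0,0]], clamp_n=60)

```text
time: 15.58
eef_pos: [0.428, -0.1933, 0.1136]
tcp_rot: [0.987, 0.163, 0.001, 0.001]
contact_force: [1.0, 3.0, 5.8]
opening: 0.561
finger_force: 62.7
```

drive_effector(segments=[[0,0,-0.03,0,0,0,0],[0,0,-0.07,0,0,0,0],[0,0,-0.13,0,0,0,0],[0,0,-0.13,0,0,0,0],[0,0,-0.13,0,0,0,0]])

```text
time: 16.2
eef_pos: [0.4262, -0.1926, 0.2406]
tcp_rot: [0.987, 0.163, -0.001, -0.001]
contact_force: [-0.2, 0.0, -4.3]
opening: 0.565
finger_force: 63.4
```

```bash
python3 -c "
from h import *
go(.6765,.1335,.24)"
```

```text
shift [ 0.3419 -0.2282  0.0004] yaw [ 3.28e-01  2.00e-03 -3.14e+00] at [ 0.4262 -0.1926  0.2406]
```

drive_effector(segments=[[0.342,-0.228,0,0,0,0,0],[0.342,-0.228,0,0,0,0,0],[0.342,-0.228,0,0,0,0,0],[0.342,-0.228,0,0,0,0,0],[0.342,-0.228,0,0,0,0,0],[0.342,-0.228,0,0,0,0,0],[0.342,-0.228,0,0,0,0,0],[0.342,-0.228,0,0,0,0,0],[0.342,-0.228,0.04,0,0,0,0],[0.342,-0.228,0.06,0,0,0,0]])

```text
time: 17.45
eef_pos: [0.6744, 0.132, 0.1766]
tcp_rot: [0.987, 0.163, -0.005, -0.0]
contact_force: [0.4, -0.6, -3.1]
opening: 0.568
finger_force: 63.5
```

```bash
python3 -c "
from h import *
snap('wrist','pics/w7.png');go(.6765,.1335,.1196)"
```

```text
shift [ 0.0041 -0.0004  0.0543] yaw [ 0.327  0.012 -3.138] at [0.6735 0.1318 0.1739]
```

View pics/w7.png

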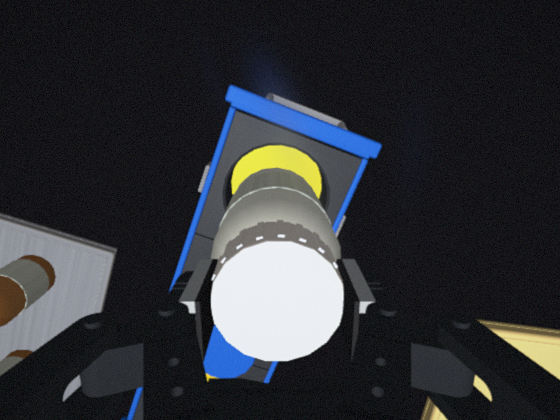

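The large bottle is centred on the large hole (both around column 277). Lowering it.

drive_effector(segments=[[0.001,0,0,0,0,0,0],[0.001,0,0.02,0,0,0,0],[0.001,0,0.035,0,0,0,0],[0.001,0,0.043,0,0,0,0],[0.001,0,0.049,0,0,0,0],[0.001,0,0.052,0,0,0,0],[0.001,0,0.054,0,0,0,0],[0.001,0,0.054,0,0,0,0]])

```text
time: 18.5
eef_pos: [0.6786, 0.1333, 0.1285]
tcp_rot: [0.987, 0.163, 0.0, 0.0]
contact_force: [0.0, 0.2, -2.8]
opening: 0.562
finger_force: 63.5
```

drive_effector(segments=[[-0.001,0,0.003,0,0,0,0],[-0.001,0,0.006,0,0,0,0],[-0.001,0,0.008,0,0,0,0],[-0.001,0,0.009,0,0,0,0],[-0.001,0,0.009,0,0,0,0]])

```text
time: 19.12
eef_pos: [0.6777, 0.1331, 0.1198]
tcp_rot: [0.987, 0.163, 0.0, -0.0]
contact_force: [-0.9, 0.6, -0.4]
opening: 0.561
finger_force: 63.9
```

drive_effector(segments=[[0,0,0.001,0,0,0,0],[0,0,0.002,0,0,0,0],[0,0,0.002,0,0,0,0]])

```text
time: 19.5
eef_pos: [0.6784, 0.1333, 0.1198]
tcp_rot: [0.987, 0.163, 0.001, -0.0]
contact_force: [-2.4, 0.8, 6.4]
opening: 0.562
finger_force: 64.2
```

On the floor at the same floor height as the medium bottle. Releasing.

drive_effector(segments=[[0,0,-0.002,0,0,0,0],[0,0,-0.002,0,0,0,0.65],[0,0,-0.002,0,0,0,0.75],[0,0,-0.002,0,0,0,0.8],[0,0,-0.03,0,0,0,0.9],[0,0,-0.06,0,0,0,1],[0,0,-0.11,0,0,0,1],[0,0,-0.11,0,0,0,1],[0,0,-0.11,0,0,0,1]])

```text
time: 20.62
eef_pos: [0.6773, 0.1329, 0.2268]
tcp_rot: [0.987, 0.163, -0.0, 0.0]
contact_force: [0.4, 0.5, -1.5]
opening: 1.002
finger_force: 0.0
```

```bash
python3 -c "
from h import *
snap('wrist','pics/w8.png');go(.447,-.2977,.2)"
```

```text
shift [-0.3561  0.3337  0.0261] yaw [ 3.280e-01  2.000e-03 -3.141e+00] at [0.6768 0.1328 0.2255]
```

drive_effector(segments=[[-0.356,0.334,0,0,0,0,1],[-0.356,0.334,0,0,0,0,1],[-0.356,0.334,0,0,0,0,1],[-0.356,0.334,0,0,0,0,1],[-0.356,0.334,0,0,0,0,1],[-0.356,0.334,0,0,0,0,1],[-0.356,0.334,0,0,0,0,1],[-0.356,0.334,0.02,0,0,0,1],[-0.356,0.334,0.03,0,0,0,1],[-0.356,0.334,0.03,0,0,0,1]])

```text
time: 21.92
eef_pos: [0.447, -0.2967, 0.1946]
tcp_rot: [0.987, 0.163, -0.001, -0.002]
contact_force: [-0.2, -0.2, -0.3]
opening: 0.997
finger_force: 0.0
```

```bash
python3 -c "
from h import *
c=snap('wrist','pics/w9.png'); h=cv2.cvtColor(c['pixels'],cv2.COLOR_RGB2HSV); m=((h[...,1]>150)&(h[...,2]>120)&((h[...,0]<6)|(h[...,0]>174))).astype('uint8')
k,l,st,ce=cv2.connectedComponentsWithStats(m); print([(st[i].tolist(),ce[i].round()) for i in range(1,k) if st[i,4]>300]); print(proj('wrist',(.447,-.2977,.09)))
go(.447,-.2977,.0685)"
```

```text
[([259, 185, 46, 47, 1626], array([281., 209.]))]
[278.82927815 209.40877717]
shift [-0.001   0.0011  0.1273] yaw [ 3.290e-01  1.000e-03 -3.139e+00] at [ 0.4479 -0.2966  0.1958]
```

drive_effector(segments=[[0,0.001,0.06,0,0,0,0.8],[0,0.001,0.1,0,0,0,0.8],[0,0.001,0.126,0,0,0,0.8],[0,0.001,0.126,0,0,0,0.6],[0,0.001,0.126,0,0,0,0],[0,0.001,0.126,0,0,0,0],[0,0.001,0.126,0,0,0,0],[0,0.001,0.126,0,0,0,0]], clamp_n=40)

```text
time: 22.98
eef_pos: [0.4494, -0.2996, 0.0731]
tcp_rot: [0.987, 0.163, 0.001, 0.001]
contact_force: [0.5, 0.5, 5.9]
opening: 0.366
finger_force: 40.3
```

drive_effector(segments=[[0,0,-0.03,0,0,0,0],[0,0,-0.07,0,0,0,0],[0,0,-0.13,0,0,0,0],[0,0,-0.13,0,0,0,0],[0,0,-0.13,0,0,0,0]])

```text
time: 23.6
eef_pos: [0.4478, -0.2986, 0.2006]
tcp_rot: [0.987, 0.163, -0.0, -0.0]
contact_force: [-0.6, 0.5, -0.9]
opening: 0.369
finger_force: 39.9
```

```bash
python3 -c "
from h import *
go(.4797,.1395,.2)"
```

```text
shift [ 0.1711 -0.4045  0.0008] yaw [ 0.328  0.    -3.141] at [ 0.4478 -0.2986  0.2006]
```

drive_effector(segments=[[0.171,-0.404,0,0,0,0,0],[0.171,-0.404,0,0,0,0,0],[0.171,-0.404,0,0,0,0,0],[0.171,-0.404,0,0,0,0,0],[0.171,-0.404,0,0,0,0,0],[0.171,-0.404,0,0,0,0,0],[0.171,-0.404,0,0,0,0,0],[0.171,-0.404,0,0,0,0,0],[0.171,-0.404,0.04,0,0,0,0],[0.171,-0.404,0.06,0,0,0,0]])

```text
time: 24.85
eef_pos: [0.4776, 0.1378, 0.137]
tcp_rot: [0.987, 0.163, -0.004, -0.0]
contact_force: [0.7, -1.8, -1.6]
opening: 0.363
finger_force: 40.0
```

drive_effector(segments=[[0,0,0,0,0,0,0],[0,0,0,0,0,0,0]])

```text
time: 25.1
eef_pos: [0.4803, 0.138, 0.1413]
tcp_rot: [0.987, 0.163, -0.0, 0.0]
contact_force: [-0.4, -0.2, 0.1]
opening: 0.37
finger_force: 40.0
```

```bash
python3 -c "
from h import *
snap('wrist','pics/w10.png');go(.4797,.1395,.079)"
```

```text
shift [-0.0006 -0.0016  0.0629] yaw [ 3.270e-01 -1.000e-03  3.141e+00] at [0.4807 0.1382 0.1419]
```

View pics/w10.png

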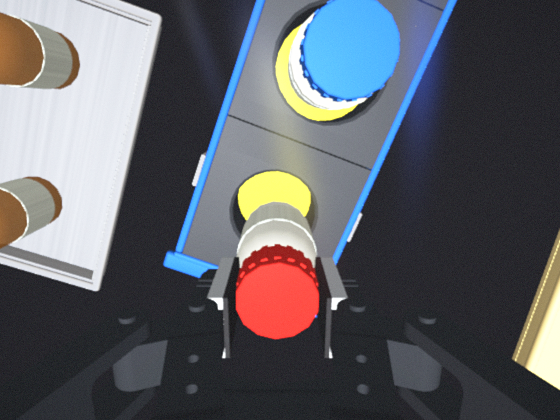

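The small bottle hangs at column 277 with the hole at about 275. I'll correct by 1.5 mm and lower.

drive_effector(segments=[[-0.001,-0.0015,0.02,0,0,0,0],[-0.001,-0.0015,0.035,0,0,0,0],[-0.001,-0.0015,0.047,0,0,0,0],[-0.001,-0.0015,0.053,0,0,0,0],[-0.001,-0.0015,0.057,0,0,0,0],[-0.001,-0.0015,0.06,0,0,0,0],[-0.001,-0.0015,0.062,0,0,0,0],[-0.001,-0.0015,0.063,0,0,0,0],[-0.001,-0.0015,0.063,0,0,0,0]])

```text
time: 26.28
eef_pos: [0.4793, 0.1399, 0.0792]
tcp_rot: [0.987, 0.163, 0.001, -0.0]
contact_force: [-0.6, -0.2, 4.4]
opening: 0.364
finger_force: 40.5
```

drive_effector(segments=[[0,0,0.001,0,0,0,0],[0,0,0.002,0,0,0,0],[0,0,0.002,0,0,0,0]])

```text
time: 26.65
eef_pos: [0.4803, 0.1402, 0.0792]
tcp_rot: [0.987, 0.163, 0.001, -0.0]
contact_force: [-3.4, 0.9, 13.1]
opening: 0.366
finger_force: 41.3
```

On the floor. Release, rise and swing clear for a final look.

drive_effector(segments=[[0,0,-0.003,0,0,0,0],[0,0,-0.003,0,0,0,0.45],[0,0,-0.003,0,0,0,0.55],[0,0,-0.003,0,0,0,0.6],[0,0,-0.03,0,0,0,0.65],[0,0,-0.07,0,0,0,0.7],[0,0,-0.17,0,0,0,0.8],[0,0,-0.17,0,0,0,0.8],[0,0,-0.17,0,0,0,0.8]])

```text
time: 27.78
eef_pos: [0.4809, 0.14, 0.2505]
tcp_rot: [0.987, 0.163, 0.004, 0.0]
contact_force: [-0.1, 0.4, -0.0]
opening: 0.802
finger_force: 0.0
```

drive_effector(segments=[[0.03,0.2,0,0,0,0,0.8],[0.03,0.2,0,0,0,0,0.8],[0.03,0.2,0,0,0,0,0.8],[0.03,0.2,0,0,0,0,0.8],[0.03,0.2,0,0,0,0,0.8],[0.03,0.2,0,0,0,0,0.8]])

```text
time: 28.52
eef_pos: [0.5707, -0.0385, 0.2454]
tcp_rot: [0.986, 0.164, -0.001, -0.001]
contact_force: [-0.9, 0.8, 0.2]
opening: 0.8
finger_force: 0.0
```

```bash
python3 -c "
from h import *
a=snap('top','pics/t9.png')['pixels'];b=snap('side','pics/s9.png')['pixels']
f=lambda i:cv2.resize(i,None,fx=2,fy=2,interpolation=2)[:,:,::-1]
cv2.imwrite('pics/f.png',np.hstack([f(a[110:310,90:290]),f(b[200:400,180:380])]))"
```

```text
(no output)
```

View pics/f.png

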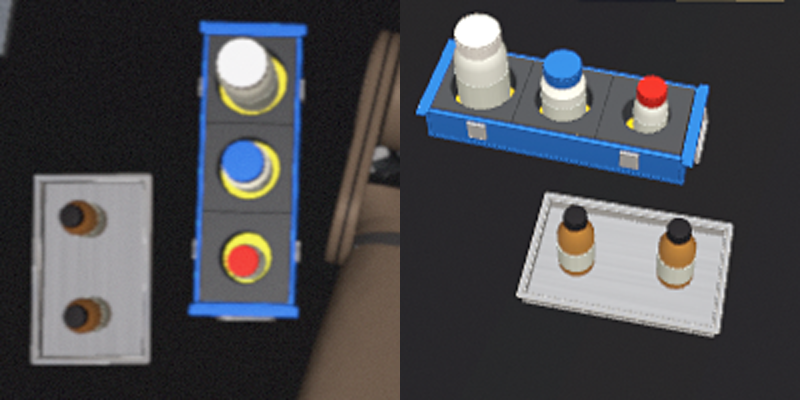

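All three white bottles stand upright in their own pockets, and both brown bottles stand in the steel tray. Handing in.

```bash
python3 -c "
from plant import ctrl
print(ctrl.sign_off())"
```

```text
the job is handed in; nothing more can be done
None
```

The job is handed in: the three white bottles stand upright on the floors of their own pockets, the misplaced brown bottle stands in the free half of the steel tray, and the other brown bottle and the soil jar were never touched (about 29 s of the 112 s used).

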